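# Gauge a soap loaf for height

### The job

Take the steel scoop out from under the height gauge and leave it standing flat on the worktop, a good hand's breadth or more clear of the gauge's foot. Then slide the white soap loaf with the purple band along between the rails until its end is fully home against the gauge's base, and press the gauge head down so the sprung foot stands on the loaf with its spring about half taken up (6 mm of its 14 mm travel, never driven against its end stop), leaving the gauge like that, and all the other things on the worktop undisturbed.

Things in the scene. Friction and masses are not known exactly. Their poses are not given: they have to be found in the camera images.
- gauge: Height gauge fixed to the worktop. Origin on the worktop straight below the foot's axis; x points away from the robot, along the rails, to the column (22 x 34 mm, centre x = +71 mm, top z = 118 mm). Two rails 10 mm high, 8 mm thick, from x = -150 to -45 mm, inner faces at y = +30 and -30 mm; from x = -45 to +27 mm the sides are open. The loaf slides on the worktop.
- stop (a point): Middle of the near face of the gauge's grey base block (75 x 100 x 14 mm), the end stop for the loaf: x = +27 mm in the gauge's frame, 7 mm above the worktop.
- gauge_head (a joint): Blue head on the column, in m: 0 fully raised (starts at 0 to 0.012), grows as it is lowered, up to 0.055. Stays where it is left (6 N friction); pressing it down takes 5 to 10 N as the foot's spring is taken up. 30 mm wide (y), from x = -15 mm (gauge frame) to the column; its underside is 20 mm above the tip of the relaxed foot.
- pad_top (a point): Centre of the top of the round black press pad (36 mm across, 10 mm thick) on the head, straight above the foot: the place to press down on. 122 mm above the worktop when gauge_head = 0; always 60 mm above the tip of the foot when the foot is relaxed.
- gauge_foot (a joint): How far the sprung foot is pushed up into the head, in m: 0 relaxed, 0.014 against its end stop. Spring 1.2 N at 0, 4 N at the end. A red pin beside the pad rises from the top of the head by as much. The height of what the foot stands on = 0.062 - gauge_head + gauge_foot.
- foot_tip (a point): Centre of the underside of the steel foot, a disc 18 mm across. 62 mm above the worktop when both joints are 0.
- soap: White soap loaf with a purple band, 110 (x) x 46 (y) x 30 (z) mm, 0.16 kg. Origin at the centre of its underside, x along its length. Starts between the rails, 68 to 95 mm short of the stop. Fully home its origin is at x = -28 mm in the gauge's frame.
- scoop: Steel measuring scoop, about 0.09 kg: a round cup 44 mm across and 28 mm high, with a flat handle 10 mm wide and 6 mm thick that runs out along its own -y, at 19 to 25 mm above the underside, to 125 mm from the cup's centre. Origin at the centre of the cup's underside. Starts with the cup under the gauge's foot, the handle out on the gauge's -y side.
- scoop_grip (a point): On the scoop's handle, 100 mm from the cup's centre and 22 mm above its underside: the handle's mid-thickness. The handle is 10 mm wide there.
- bottle_a: Bystander: amber glass bottle with swing-top stopper, 68 mm across, 199 mm high, origin at the centre of its underside.
- bottle_b: Bystander: the second amber bottle, same sizes.
- mortar: Bystander: blue ceramic mortar, a bowl 104 mm across and 75 mm high, origin under its centre.
- jar: Bystander: clear plastic jar with white lid, 72 mm across, 95 mm high, origin under its centre.
- spare_soap: Bystander: green soap loaf, 110 x 46 x 30 mm, lying on a wooden board 16 mm thick; origin at the centre of its underside.

How it is judged:
On the way, in this order (a step that is already met when the one before it is completed fails the run):
1. the scoop is taken out: its cup's centre more than 100 mm, level, from the foot's axis (horizontal distance between scoop and gauge above 0.1 m), for 0.2 s.
2. the white loaf is home: within about 5 mm of the stop and 13 mm of the middle of the track (horizontal distance between scoop and gauge above 0.1 m and x of soap in the frame of gauge above -0.033 m and y of soap in the frame of gauge between -0.013 and 0.013 m and angle between soap's own z axis and vertical below 0.1 rad), for 0.2 s.
3. the foot stands on the loaf, its spring taken up by 3 to 9 mm (all of step 2 and value of joint gauge_foot between 0.003 and 0.009 m and height (world z) of foot_tip between 0.027 and 0.0325 m), for 0.3 s.
At the end, for the whole second after the job is handed in: Scoop flat and still on the worktop, cup centre over 100 mm from the foot's axis; white loaf flat and still, within 5 mm of the stop and 13 mm of the track's middle; the foot stands on it (tip 27 to 32.5 mm up), spring taken up by 3 to 9 mm (all of step 3 and angle between scoop's own z axis and vertical below 0.2 rad and height (world z) of scoop below 0.01 m and linear speed of each of scoop, soap below 0.02 m/s); the robot touches nothing.
It fails at once if the foot is driven against its end stop (more than 12.5 mm) (value of joint gauge_foot above 0.0125 m).
It fails at once if a bystander is moved by more than 30 mm or tipped over (distance of any of bottle_a, bottle_b, mortar, jar, spare_soap from where it was at the start of the episode above 0.03 m or angle between any of bottle_a, bottle_b, mortar, jar, spare_soap's own z axis and vertical above 0.4 rad).
It also fails if it takes over 58 s, if anything falls off the work surface, if the arm or the gripper's body presses on something with over 40 N, if the wrist force passes 120 N, or if a joint passes its speed limit or range.

### The arm

A 7-joint arm with a two-finger parallel gripper is mounted at the origin on the work surface. World frame = base frame: x ahead of the robot, y to its left, z up, the work surface at z = 0. Lengths are in m, angles in rad, forces in N, time in s.
With the tool pointing down it reaches from about 0.4 to 0.875 m from the base axis. Payload 19.3 kg.
Tool frame: the origin (TCP) lies at the very end of the fingers, on their centre line; the grasp point (between the pads) lies 19 mm behind it; z points along the fingers, y is the line along which they close (so a half turn about z gives the same grasp; the last joint's range is limited). The gripper opens to 85 mm and grips with 20 to 120 N. Pads are 22 mm wide; open, the fingers measure 114 mm over their backs; the gripper's body (76 mm by 85 mm) begins 54 mm behind the grasp point. The pads swing forward as they close: fully open they stand 13 mm farther back than shut.
Start: joints at [-1.204, 0.521, -0.036, 1.599, 0.021, 1.021, -0.113], TCP at [0.264, 0.566, 0.231] pointing down, gripper open.
Joint ranges: [-2.91, 2.91], [-0.3, 2.13], [-1.5, 1.42], [0.17, 2.43], [-1.26, 4.41], [0.16, 1.93], [-2.52, 2.52]. Speed limits (rad/s): [1.89, 1.89, 2.39, 2.39, 3.01, 3.01, 3.01].

### API

Orientations are given as [roll, pitch, yaw] about the fixed x, y, z axes, in that order (R = Rz(yaw) Ry(pitch) Rx(roll)).
In Python, from workcell import observe, grab_frame, job_done gives the robot as it stands.
- The arm moves only by the tool move_arm, never from a script. Its argument "plan" is a list that holds one entry, the list of rows, each a list of 7 numbers: the shift along the tool's x, y, z each as a share of 0.02 m, from -1 to 1, then the turn, a rotation vector about the tool's x, y, z each as a share of 6 degrees, from -1 to 1, then the opening, from -1 (shut) to 1 (fully open). A call has exactly 10 rows; each row shifts and turns the commanded pose from where the row before left it, along the tool's axes as they then stand; what a row does not reach is not made up. A row lasts 1/10 s, in which the tool goes at most 50 mm and 8.59 degrees, less where a joint would pass 70% of its speed; a pose out of reach is approached as far as the arm can. A call with a number of a shift or a turn outside -1 to 1 is refused whole. A call with a gripper value outside its range is refused whole. The fingers move at their own pace and stop on an object; "grip_force" is the grip in N (left out, the last holds). Time passes only in rows, so rows that do not move let the fingers close, or fill a call up. It gives the time, the measured TCP pose, the force, the opening and the grip force at its end, in the units of the state.
- observe(): the state, without advancing time (a new reading comes with each control period).
- grab_frame(name): name is "scene" or "top" or "wrist"; returns a dict with "color" (400x640x3 uint8, red, green, blue), "intrinsics" (3x3 intrinsics, pixels), "position" and "orientation" of the camera in the world; the wrist camera has in their place "tool_from_camera" (4x4, takes a point from camera to tool coordinates, whose origin is the TCP and whose axes are the flange's). Camera axes: x right, y down, z forward; pixel columns grow to the right and rows downward; lengths in m; the calibration is good to about 2 mm. A picture is of the moment at which its call begins: read the wrist's pose just before it. There is no depth.
- job_done(): hands the job in; it is judged then, once.
The state is a dict: "clock": time; "qpos": joint angles; "qd": joint speeds; "joint_efforts": joint torques, N m; "position": TCP position; "tool_rot": TCP orientation; "force": force on the tool from outside, world axes, zero at the start; "moment": the same for the moment, N m; "grip_width": finger opening in m; "finger_force": force on a finger pad.
Only numpy, scipy, OpenCV 4.12 (cv2) and the standard library are available. Lean on these libraries where they do the work, as an engineer would, in place of code of your own. Each camera call takes 0.05 s, during which the arm holds its last target. There are 200 camera calls.

## Working session

There is one attempt and no reset: what is moved stays moved. The work goes in short steps, Python scripts to look and compute and a tool call to move; the robot and the scene stay as the last step left them, time stands still between calls to the robot, and variables do not carry over. Pictures are saved under pics/ and viewed, at most 10 in all, crops included, and the job is handed in when it is done.

Besides the shell and the picture viewer there is one more tool, called after "Emit:" as a command line: name --argument value ..., lists and objects as JSON in quotes. move_arm: Moves the arm, as the interface text tells. Shift numbers are shares of 0.02 m and turn numbers shares of 6 degrees, none past 1 either way. Its arguments: {"type":"object","properties":{"plan":{"type":"array"},"grip_force":{"type":"number"}},"required":["plan"]}

```bash
mkdir -p pics; ls
python3 - <<'E'
from workcell import observe, grab_frame
import cv2, json, numpy as np
s=observe(); print({k:np.round(v,3).tolist() for k,v in s.items()})
for n in ("scene","top"):
    f=grab_frame(n); cv2.imwrite(f"pics/{n}0.png",f["color"][:,:,::-1]); print(n,f["intrinsics"],f["position"],f["orientation"])
    np.savez(f"pics/{n}.npz",K=f["intrinsics"],p=f["position"],o=f["orientation"])
E
```

```text
pics
{'clock': 0.0, 'qpos': [-1.204, 0.522, -0.036, 1.6, 0.021, 1.021, -0.113], 'qd': [0.0, 0.002, -0.001, 0.001, 0.001, -0.001, 0.002], 'joint_efforts': [0.001, -92.71, 1.981, -36.994, 0.018, 0.008, -0.0], 'position': [0.264, 0.566, 0.231], 'tool_rot': [-3.14, 0.0, 2.705], 'force': [-0.295, 0.055, 1.071], 'moment': [0.01, -0.023, 0.065], 'finger_force': 0.0, 'grip_width': 0.085}
scene [[418.38616281   0.         319.16198006]
 [  0.         418.38616281 204.12887452]
 [  0.           0.           1.        ]] [1.14899136 0.55594246 1.17298104] [-2.51003467 -0.01708836  2.27484919]
top [[394.60441367   0.         319.82127972]
 [  0.         394.60441367 200.06791878]
 [  0.           0.           1.        ]] [0.26297331 0.02808288 1.45708677] [-2.92713330e+00 -9.42774728e-05 -1.51437240e+00]
```

View pics/scene0.png

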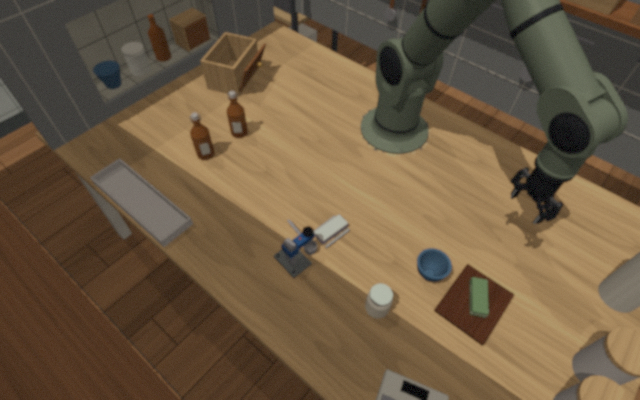

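View pics/top0.png

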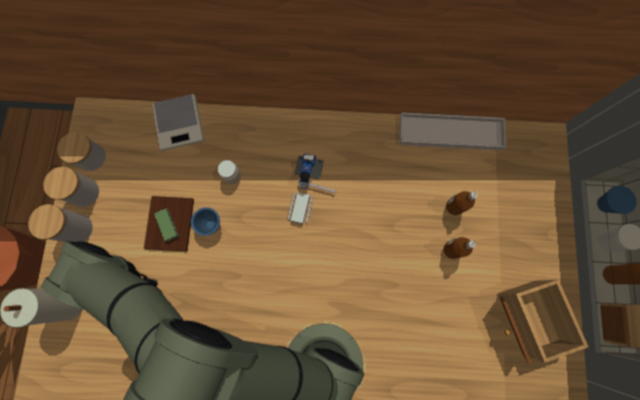

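The gauge is at about (307,170) in top and (295,250) in scene; the scoop's handle points right to (335,191) in top. I'll enlarge both.

```bash
cat > h.py <<'E'
import numpy as np, cv2
from scipy.spatial.transform import Rotation as R
def cam(n):
    d=np.load(f"pics/{n}.npz"); return d["K"],d["p"],R.from_euler("xyz",d["o"]).as_matrix()
def ray(n,u,v):
    K,p,M=cam(n); return p,M@np.linalg.solve(K,[u,v,1.])
def onplane(n,u,v,z):
    p,d=ray(n,u,v); return p+d*(z-p[2])/d[2]
def proj(n,P):
    K,p,M=cam(n); q=K@(M.T@(np.asarray(P)-p)); return q[:2]/q[2]
def tri(rays):  # list of (p,d)
    A=0;b=0
    for p,d in rays:
        d=d/np.linalg.norm(d); Q=np.eye(3)-np.outer(d,d); A=A+Q; b=b+Q@p
    x=np.linalg.solve(A,b)
    return x,[np.linalg.norm(np.cross(x-p,d/np.linalg.norm(d))) for p,d in rays]
E
python3 - <<'E'
import cv2,numpy as np
from h import *
a=cv2.imread("pics/top0.png")[145:235,275:340]; b=cv2.imread("pics/scene0.png")[208:283,265:365]
a=cv2.resize(a,None,fx=6,fy=6,interpolation=cv2.INTER_CUBIC); b=cv2.resize(b,None,fx=4,fy=4,interpolation=cv2.INTER_CUBIC)
o=np.zeros((540,800,3),np.uint8); o[:,:390]=a; o[:300,395:795]=b; cv2.imwrite("pics/z0.png",o)
for uv in [(307,170),(300,208)]: print(onplane("top",*uv,0.03))
print(onplane("scene",333,228,0.03))
print(onplane("top",206,222,.07),onplane("top",228,165,.09),onplane("top",460,204,.1))
E
```

```text
[0.68623292 0.10018839 0.03      ]
[0.53932908 0.11671835 0.03      ]
[0.54270829 0.12573429 0.03      ]
[0.4621396  0.44441491 0.07      ] [0.67109839 0.38352242 0.09      ] [ 0.57175909 -0.44772936  0.1       ]
```

View pics/z0.png

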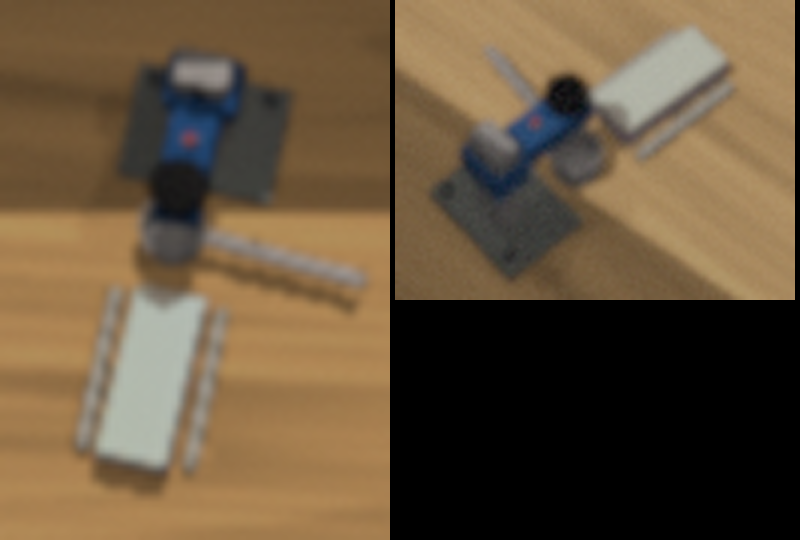

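Pad sits at top (305,176.2) / scene (308,231.8). The handle's end is at top (335.8,191.7) / scene (288,220), and the soap's corners are clear in top.

Run:
```python
from h import *
np.set_printoptions(precision=4,suppress=True)
T=lambda x,y:(275+x/6-.4,145+y/6-.4); S=lambda x,y:(265+(x-395)/4-.4,208+y/4-.4)
pad=tri([ray("top",*T(180,187)),ray("scene",*S(567,95))]); print("pad",pad)
he=tri([ray("top",*T(363,279)),ray("scene",*S(489,50))]); print("handle end",he)
for z in (.022,.03): print("handle on z",onplane("top",*T(363,279),z),onplane("scene",*S(489,50),z), onplane("top",*T(207,237),z))
c=[onplane("top",*T(*q),.03) for q in [(97,458),(165,468),(205,297),(132,290)]]; print(np.array(c))
print("soap near/far mid",(c[0]+c[1])/2,(c[2]+c[3])/2)
for q in [(729,70),(693,28),(597,98),(627,138)]: print("scene soap",onplane("scene",*S(*q),.03))
# rails ends top z=.01
for q in [(115,290),(82,448),(222,312),(190,470)]: print("rail",onplane("top",*T(*q),.01))
for q in [(150,66),(290,92),(120,172),(268,200)]: print("base",onplane("top",*T(*q),.014))
for q in [(432,190),(512,276),(580,222)]: print("base s",onplane("scene",*S(*q),.014))
from workcell import grab_frame
f=grab_frame("wrist"); print(f["tool_from_camera"],f["intrinsics"])
```

```text
pad (array([0.6422, 0.1036, 0.1051]), [np.float64(6.111364296204173e-05), np.float64(6.111364296215824e-05)])
handle end (array([ 0.6123, -0.0093,  0.0225]), [np.float64(0.00027033142197363356), np.float64(0.00027033142197358385)])
handle on z [ 0.6126 -0.0095  0.022 ] [ 0.6119 -0.0093  0.022 ] [0.6341 0.0892 0.022 ]
handle on z [ 0.6106 -0.0093  0.03  ] [ 0.6157 -0.0054  0.03  ] [0.632  0.0889 0.03  ]
[[0.4893 0.1472 0.03  ]
 [0.4855 0.1054 0.03  ]
 [0.5936 0.0877 0.03  ]
 [0.5955 0.1332 0.03  ]]
soap near/far mid [0.4874 0.1263 0.03  ] [0.5946 0.1105 0.03  ]
scene soap [0.5016 0.1559 0.03  ]
scene soap [0.4883 0.1075 0.03  ]
scene soap [0.5928 0.092  0.03  ]
scene soap [0.6056 0.1345 0.03  ]
rail [0.5996 0.1453 0.01  ]
rail [0.4982 0.1586 0.01  ]
rail [0.5892 0.0773 0.01  ]
rail [0.4882 0.091  0.01  ]
base [0.7468 0.133  0.014 ]
base [0.7344 0.0426 0.014 ]
base [0.6754 0.1472 0.014 ]
base [0.6624 0.0526 0.014 ]
base s [0.7349 0.0433 0.014 ]
base s [0.7487 0.1409 0.014 ]
base s [0.6801 0.1498 0.014 ]
[[ 0.0008 -0.9637 -0.2668  0.0675]
 [ 1.      0.0007  0.0005 -0.0005]
 [-0.0003 -0.2668  0.9637 -0.1428]
 [ 0.      0.      0.      1.    ]] [[351.4546   0.     321.0725]
 [  0.     351.4546 195.7242]
 [  0.       0.       1.    ]]
```

```bash
cat >> h.py <<'E'
def rot(yaw,tilt=0): # tool down, tool x at yaw (deg); tilt (deg) about tool y
    return (R.from_euler("z",yaw,degrees=True)*R.from_euler("x",180,degrees=True)*R.from_euler("y",tilt,degrees=True))
def now():
    from workcell import observe
    s=observe(); return np.array(s["position"]),R.from_euler("xyz",s["tool_rot"]),s
def plan(p1,R1,n,p0=None,R0=None):
    if p0 is None: p0,R0,_=now()
    rv=(R0.inv()*R1).as_rotvec()/n; A=np.zeros((3,3)); r=R0
    for i in range(n): A+=r.as_matrix(); r=r*R.from_rotvec(rv)
    s=np.linalg.solve(A,np.asarray(p1)-p0)
    print("row x%d:"%n,np.round(s/.02,3),np.round(np.degrees(rv)/6,3))
E
python3 - <<'E'
from h import *
ex=np.array([-.213,-.977,0])
plan([.6175,.0125,.19],rot(77.7),40); plan([.6175,.0125,.19],rot(77.7),35)
E
```

```text
row x40: [-0.883  0.081  0.051] [-0.     0.     0.322]
row x35: [-1.009  0.09   0.058] [-0.     0.     0.368]
```

Emit:
move_arm --plan '[[[-0.88,0.08,0.05,0,0,0.32,0],[-0.88,0.08,0.05,0,0,0.32,0],[-0.88,0.08,0.05,0,0,0.32,0],[-0.88,0.08,0.05,0,0,0.32,0],[-0.88,0.08,0.05,0,0,0.32,0],[-0.88,0.08,0.05,0,0,0.32,0],[-0.88,0.08,0.05,0,0,0.32,0],[-0.88,0.08,0.05,0,0,0.32,0],[-0.88,0.08,0.05,0,0,0.32,0],[-0.88,0.08,0.05,0,0,0.32,0]]]' --grip_force 60

```text
clock: 1.15
position: [0.4202, 0.4815, 0.2212]
tool_rot: [-3.142, 0.0, 2.367]
force: [1.0, -0.0, 0.6]
grip_width: 0.0428
finger_force: 0.0
```

Emit:
move_arm --plan '[[[-0.88,0.08,0.05,0,0,0.32,0],[-0.88,0.08,0.05,0,0,0.32,0],[-0.88,0.08,0.05,0,0,0.32,0],[-0.88,0.08,0.05,0,0,0.32,0],[-0.88,0.08,0.05,0,0,0.32,0],[-0.88,0.08,0.05,0,0,0.32,0],[-0.88,0.08,0.05,0,0,0.32,0],[-0.88,0.08,0.05,0,0,0.32,0],[-0.88,0.08,0.05,0,0,0.32,0],[-0.88,0.08,0.05,0,0,0.32,0]]]'

```text
clock: 2.15
position: [0.5383, 0.3512, 0.2112]
tool_rot: [-3.142, 0.0, 2.032]
force: [0.0, -0.1, 0.6]
grip_width: 0.0425
finger_force: 0.0
```

Emit:
move_arm --plan '[[[-0.88,0.08,0.05,0,0,0.32,0],[-0.88,0.08,0.05,0,0,0.32,0],[-0.88,0.08,0.05,0,0,0.32,0],[-0.88,0.08,0.05,0,0,0.32,0],[-0.88,0.08,0.05,0,0,0.32,0],[-0.88,0.08,0.05,0,0,0.32,0],[-0.88,0.08,0.05,0,0,0.32,0],[-0.88,0.08,0.05,0,0,0.32,0],[-0.88,0.08,0.05,0,0,0.32,0],[-0.88,0.08,0.05,0,0,0.32,0]]]'

```text
clock: 3.15
position: [0.6069, 0.1892, 0.2012]
tool_rot: [-3.142, 0.0, 1.697]
force: [0.2, 0.3, 0.1]
grip_width: 0.0424
finger_force: 0.0
```

```bash
cat >> h.py <<'E'
def wsnap(n):
    from workcell import grab_frame
    p,r,s=now(); f=grab_frame("wrist"); T=f["tool_from_camera"]
    M=r.as_matrix()@T[:3,:3]; q=p+r.as_matrix()@T[:3,3]
    np.savez(f"pics/{n}.npz",K=f["intrinsics"],p=q,o=R.from_matrix(M).as_euler("xyz"))
    cv2.imwrite(f"pics/{n}.png",f["color"][:,:,::-1])
E
python3 -c "
from h import *
wsnap('w1')"
```

Emit:
move_arm --plan '[[[-0.88,0.08,0.05,0,0,0.32,0],[-0.88,0.08,0.05,0,0,0.32,0],[-0.88,0.08,0.05,0,0,0.32,0],[-0.88,0.08,0.05,0,0,0.32,0],[-0.88,0.08,0.05,0,0,0.32,0],[-0.88,0.08,0.05,0,0,0.32,0],[-0.88,0.08,0.05,0,0,0.32,0],[-0.88,0.08,0.05,0,0,0.32,0],[-0.88,0.08,0.05,0,0,0.32,0],[-0.88,0.08,0.05,0,0,0.32,0]]]'

```text
clock: 4.2
position: [0.6185, 0.0136, 0.1912]
tool_rot: [-3.142, 0.0, 1.362]
force: [-0.4, -0.4, -0.0]
grip_width: 0.0427
finger_force: 0.0
```

```bash
python3 -c "
from h import *
wsnap('w2')
a,b=[cv2.resize(cv2.imread(f'pics/w{i}.png')[:,110:530],(400,381)) for i in (1,2)]
cv2.imwrite('pics/w12.png',np.hstack([a,b]))
for n in ('w1','w2'):
  for P in ([.642,.1036,.115],[.6123,-.0093,.0225],[.6178,.0149,.022]): print(n,proj(n,P))"
```

```text
w1 [353.37616965 315.85916738]
w1 [302.98080527 352.15132013]
w1 [310.68827484 333.3536754 ]
w2 [328.67408226  52.39027423]
w2 [319.7211182  200.49283116]
w2 [320.10722962 174.03532193]
```

View pics/w12.png

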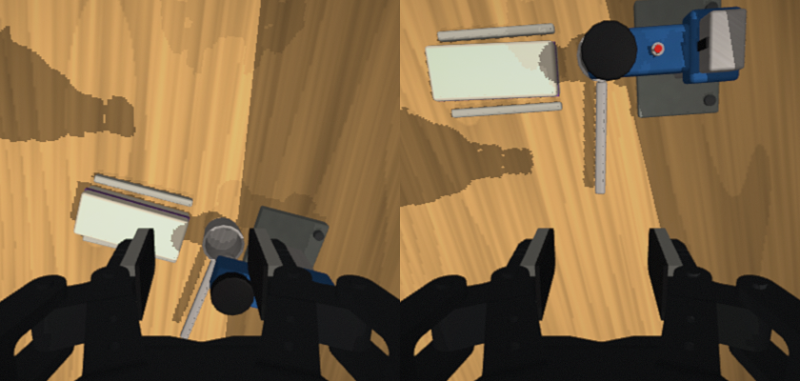

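Pad at w2 (329.5,52.5) and handle end at (320,201.6), both where predicted. The pad in w1 is at (354.7,307.7).

Run:
```python
from h import *
np.set_printoptions(precision=4,suppress=True)
W=lambda x,y:(110+x*1.05,y*1.05)
print("pad",tri([ray("w1",*W(233,293)),ray("w2",*W(209,50))]))
print("hend",tri([ray("top",335.1,191.1),ray("scene",288.1,220.1),ray("w2",*W(200,192))]))
print("hstart",onplane("w2",*W(200,90),.025))
print("base",[onplane("w2",*W(*q),.014) for q in [(238,115),(318,110),(235,12)]])
print("soap",[onplane("w2",*W(*q),.03) for q in [(27,46),(35,100),(155,42),(157,95)]])
print("rails",[onplane("w2",*W(*q),.01) for q in [(38,35),(153,29),(53,113),(160,106)]])
plan([.6166,.010,.06],rot(78,10),10)
plan([.6166,.010,.006],rot(78,10),10,np.array([.6166,.010,.06]),rot(78,10))
```

```text
pad (array([0.6433, 0.1046, 0.1056]), [np.float64(0.00041547746640501225), np.float64(0.0004154774664049175)])
hend (array([ 0.6123, -0.0096,  0.0227]), [np.float64(0.0001362449027486445), np.float64(0.0006118263100052039), np.float64(0.000685831468732428)])
hstart [0.6321 0.0826 0.025 ]
base [array([0.6622, 0.0533, 0.014 ]), array([0.7361, 0.0424, 0.014 ]), array([0.6753, 0.14  , 0.014 ])]
soap [array([0.4966, 0.1477, 0.03  ]), array([0.4883, 0.1043, 0.03  ]), array([0.6031, 0.1284, 0.03  ]), array([0.5944, 0.0862, 0.03  ])]
rails [array([0.5004, 0.1589, 0.01  ]), array([0.602 , 0.1424, 0.01  ]), array([0.4915, 0.0911, 0.01  ]), array([0.5922, 0.0764, 0.01  ])]
row x10: [-0.053 -0.007  0.655] [ 0.001  0.168 -0.005]
row x10: [-0.047 -0.     0.266] [0. 0. 0.]
```

Emit:
move_arm --plan '[[[-0.05,0,0.66,0,0.17,0,0],[-0.05,0,0.66,0,0.17,0,0],[-0.05,0,0.66,0,0.17,0,0],[-0.05,0,0.66,0,0.17,0,0],[-0.05,0,0.66,0,0.17,0,0],[-0.05,0,0.66,0,0.17,0,0],[-0.05,0,0.66,0,0.17,0,0],[-0.05,0,0.66,0,0.17,0,0],[-0.05,0,0.66,0,0.17,0,0],[-0.05,0,0.66,0,0.17,0,0]]]'

```text
clock: 5.25
position: [0.6188, 0.0158, 0.058]
tool_rot: [-3.142, -0.18, 1.364]
force: [-0.6, 0.4, -0.2]
grip_width: 0.0428
finger_force: 0.0
```

Emit:
move_arm --plan '[[[-0.05,0,0.29,0,0,0,0],[-0.05,0,0.29,0,0,0,0],[-0.05,0,0.29,0,0,0,0],[-0.05,0,0.29,0,0,0,0],[-0.05,0,0.29,0,0,0,0],[-0.05,0,0.29,0,0,0,0],[-0.05,0,0.29,0,0,0,0],[-0.05,0,0.29,0,0,0,0],[-0.05,0,0.25,0,0,0,0],[0,0,0,0,0,0,0]]]'

```text
clock: 6.25
position: [0.6184, 0.0159, 0.0062]
tool_rot: [-3.141, -0.178, 1.364]
force: [-0.3, -0.5, -0.5]
grip_width: 0.0425
finger_force: 0.0
```

Emit:
move_arm --plan '[[[0,0,0,0,0,0,-1],[0,0,0,0,0,0,-1],[0,0,0,0,0,0,-1],[0,0,0,0,0,0,-1],[0,0,0,0,0,0,-1],[0,0,0,0,0,0,-1],[0,0,0,0,0,0,-1],[0,0,0,0,0,0,-1],[0,0,0,0,0,0,-1],[0,0,0,0,0,0,-1]]]'

```text
clock: 7.25
position: [0.6188, 0.0159, 0.0069]
tool_rot: [3.142, -0.178, 1.364]
force: [1.3, 0.4, 1.6]
grip_width: 0.0081
finger_force: 58.5
```

Run:
```python
from h import *
p,r,s=now(); print(s["grip_width"],s["finger_force"],p)
plan(p+[-.2*.208,-.2*.978,.003],r,14)
```

```text
0.008110238853213388 58.49405586719513 [0.61882559 0.01591718 0.00692356]
row x14: [-0.701 -0.002 -0.137] [0. 0. 0.]
```

Emit:
move_arm --plan '[[[-0.2,0,-0.07,0,0,0,-1],[-0.4,0,-0.09,0,0,0,-1],[-0.6,0,-0.12,0,0,0,-1],[-0.8,0,-0.15,0,0,0,-1],[-0.8,0,-0.15,0,0,0,-1],[-0.8,0,-0.14,0,0,0,-1],[-0.8,0,-0.14,0,0,0,-1],[-0.8,0,-0.14,0,0,0,-1],[-0.8,0,-0.14,0,0,0,-1],[-0.8,0,-0.14,0,0,0,-1]]]'

```text
clock: 8.25
position: [0.5901, -0.1209, 0.008]
tool_rot: [-3.142, -0.178, 1.364]
force: [0.2, -0.3, -0.2]
grip_width: 0.0082
finger_force: 58.4
```

Run:
```python
from h import *
p,r,s=now(); print(s["grip_width"],s["finger_force"],p,s["force"])
from workcell import grab_frame
a=grab_frame("scene")["color"][180:310,230:390,::-1]; b=grab_frame("top")["color"][140:240,270:390,::-1]
wsnap("w3")
o=np.zeros((600,800,3),np.uint8); a=cv2.resize(a,(400,325)); b=cv2.resize(b,(400,333)); o[:325,:400]=a;o[:333,400:]=b
o[340:590,:400]=cv2.resize(cv2.imread("pics/w3.png"),(400,250)); cv2.imwrite("pics/z1.png",o)
```

```text
0.008242775692758483 58.42271625995636 [ 0.590124   -0.12086365  0.00801521] [ 0.16109805 -0.27576753 -0.20171928]
```

View pics/z1.png

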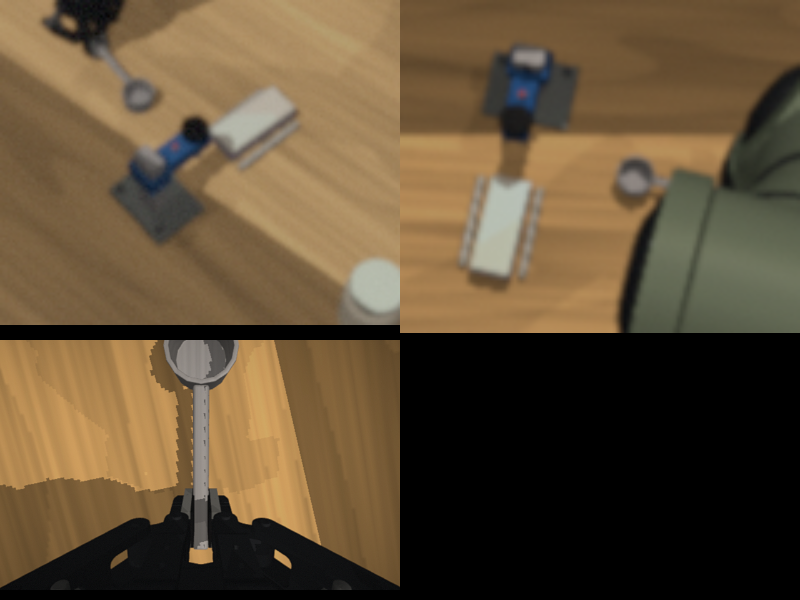

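The scoop has come out cleanly: the cup is at top crop (636,178), well clear of the foot. I'll pull it a little further, set it down and release.

Emit:
move_arm --plan '[[[-0.8,0,-0.14,0,0,0,-1],[-0.8,0,-0.14,0,0,0,-1],[-0.8,0,-0.14,0,0,0,-1],[-0.6,0,-0.1,0,0,0,-1],[-0.2,0,0.0,0,0,0,-1],[0,0,0.05,0,0,0,-1],[0,0,0,0,0,0,-0.5],[0,0,0,0,0,0,0],[0,0,0,0,0,0,0],[0,0,0,0,0,0,0]]]'

```text
clock: 9.4
position: [0.5773, -0.1823, 0.0059]
tool_rot: [-3.142, -0.178, 1.365]
force: [0.5, 0.3, 0.7]
grip_width: 0.0425
finger_force: 0.0
```

Run:
```python
from h import *
p,r,s=now(); print(s["grip_width"],p,s["force"],s["qpos"])
# soap from w2: refine pixel corners of its top by colour
im=cv2.imread("pics/w2.png"); hsv=cv2.cvtColor(im,cv2.COLOR_BGR2HSV)
m=((hsv[...,1]<50)&(hsv[...,2]>170)).astype(np.uint8); m[:, :120]=0; m[120:]=0
n,l,st,c=cv2.connectedComponentsWithStats(m); k=1+np.argmax(st[1:,4]); print(st[k])
rc=cv2.minAreaRect(np.argwhere(l==k)[:,::-1].astype(np.float32)); bx=cv2.boxPoints(rc)
q=np.array([onplane("w2",*b,.03) for b in bx]); print(q, np.linalg.norm(q-np.roll(q,1,0),axis=1), q.mean(0))
```

```text
0.042542827621737486 [ 0.57728157 -0.18233169  0.00594002] [0.51480889 0.27068742 0.74884794] [ 0.24354377  0.81950551  0.08934274  1.76389237 -0.42501145  0.62165308
  0.45411095]
[ 137   43  137   62 7039]
[[0.49534927 0.14821475 0.03      ]
 [0.60209449 0.12998199 0.03      ]
 [0.59325046 0.08645379 0.03      ]
 [0.48195202 0.10526943 0.03      ]] [0.04498651 0.10829116 0.04441758 0.11287768] [0.54316156 0.11747999 0.03      ]
```

Emit:
move_arm --plan '[[[0,0,-0.5,0,0,0,0],[0,0,-0.8,0,0,0,0],[0,0,-1,0,0,0,0],[0,0,-1,0,0,0,0],[0,0,-1,0,0,0,-1],[0,0,-1,0,0,0,-1],[0,0,0,0,-0.8,0,-1],[0,0,0,0,-0.9,0,-1],[0,0,0,0,0,0,-1],[0,0,0,0,0,0,-1]]]'

```text
clock: 10.4
position: [0.5736, -0.2006, 0.1113]
tool_rot: [3.141, -0.001, 1.366]
force: [-0.4, 0.2, -1.3]
grip_width: -0.0
finger_force: 0.0
```

Run:
```python
from h import *
p,r,s=now(); print(p,s["tool_rot"])
plan([.4605,.1308,.10],rot(81.5),20)
plan([.4605,.1308,.006],rot(81.5),10,np.array([.4605,.1308,.10]),rot(81.5))
```

```text
[ 0.57364973 -0.20057237  0.11128706] [ 3.14090399e+00 -1.06570238e-03  1.36570749e+00]
row x20: [ 0.765 -0.425  0.028] [ 0.    -0.    -0.027]
row x10: [ 0.   -0.    0.47] [0. 0. 0.]
```

Emit:
move_arm --plan '[[[0.77,-0.43,0.03,0,0,-0.03,-1],[0.77,-0.43,0.03,0,0,-0.03,-1],[0.77,-0.43,0.03,0,0,-0.03,-1],[0.77,-0.43,0.03,0,0,-0.03,-1],[0.77,-0.43,0.03,0,0,-0.03,-1],[0.77,-0.43,0.03,0,0,-0.03,-1],[0.77,-0.43,0.03,0,0,-0.03,-1],[0.77,-0.43,0.03,0,0,-0.03,-1],[0.77,-0.43,0.03,0,0,-0.03,-1],[0.77,-0.43,0.03,0,0,-0.03,-1]]]'

```text
clock: 11.4
position: [0.5176, -0.032, 0.1043]
tool_rot: [-3.141, -0.0, 1.396]
force: [-0.0, 1.1, -0.3]
grip_width: 0.0001
finger_force: 0.0
```

Emit:
move_arm --plan '[[[0.76,-0.43,0.03,0,0,-0.03,-1],[0.76,-0.43,0.03,0,0,-0.03,-1],[0.76,-0.43,0.03,0,0,-0.03,-1],[0.76,-0.43,0.03,0,0,-0.03,-1],[0.76,-0.43,0.03,0,0,-0.03,-1],[0.76,-0.43,0.03,0,0,-0.03,-1],[0.76,-0.43,0.03,0,0,-0.03,-1],[0.76,-0.43,0.03,0,0,-0.03,-1],[0.76,-0.43,0.03,0,0,-0.03,-1],[0.76,-0.43,0.03,0,0,-0.03,-1]]]'

```text
clock: 12.4
position: [0.4568, 0.1315, 0.0983]
tool_rot: [-3.141, -0.0, 1.428]
force: [0.3, -0.7, -0.2]
grip_width: 0.0002
finger_force: 0.0
```

Run:
```python
from h import *
p,r,s=now(); print(p,s["tool_rot"],s["qpos"])
plan([.4605,.1308,.007],rot(81.5),9)
wsnap("w4")
# verify pixel view of soap+scoop after clear
from workcell import grab_frame
b=grab_frame("top")["color"][140:250,260:380,::-1]; o=np.hstack([cv2.resize(cv2.imread("pics/w4.png"),(400,250)),cv2.resize(b,(273,250))]); cv2.imwrite("pics/z2.png",o)
print(proj("w4",[.489,.1267,.015]))
```

```text
[0.45681486 0.13147041 0.09833979] [-3.14141769e+00 -2.99756196e-04  1.42785379e+00] [-0.61441266  0.51838708  0.27546181  2.10766567 -0.26264472  0.54730036
 -0.29092992]
row x9: [-0.001  0.021  0.507] [-0.    -0.     0.006]
[369.6186171  202.47752536]
```

View pics/z2.png

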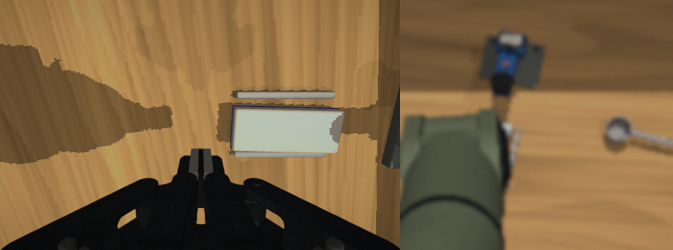

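The soap's near end is at w4 (370,~205), as predicted, and the scoop stands flat and clear. Now I'll lower behind the loaf and push.

Emit:
move_arm --plan '[[[0,0,0.5,0,0,0,-1],[0,0,0.5,0,0,0,-1],[0,0,0.5,0,0,0,-1],[0,0,0.5,0,0,0,-1],[0,0,0.5,0,0,0,-1],[0,0,0.5,0,0,0,-1],[0,0,0.5,0,0,0,-1],[0,0,0.5,0,0,0,-1],[0,0,0.5,0,0,0,-1],[0,0,0,0,0,0,-1]]]'

```text
clock: 13.5
position: [0.4572, 0.13, 0.007]
tool_rot: [-3.14, 0.001, 1.427]
force: [-0.3, -0.7, -0.2]
grip_width: 0.0001
finger_force: 0.0
```

Emit:
move_arm --plan '[[[0,0.3,0,0,0,0,-1],[0,0.3,0,0,0,0,-1],[0,0.3,0,0,0,0,-1],[0,0.3,0,0,0,0,-1],[0,0.3,0,0,0,0,-1],[0,0.3,0,0,0,0,-1],[0,0.3,0,0,0,0,-1],[0,0.3,0,0,0,0,-1],[0,0.3,0,0,0,0,-1],[0,0.3,0,0,0,0,-1]]]'

```text
clock: 14.5
position: [0.5177, 0.1216, 0.0083]
tool_rot: [-3.142, 0.0, 1.427]
force: [-2.2, 1.0, 2.7]
grip_width: 0.0004
finger_force: 1.6
```

Run:
```python
from h import *
p,r,s=now(); O=np.array([.6428,.104]);a=np.radians(-8.4);d=p[:2]-O
print(p,s["force"],d@[np.cos(a),np.sin(a)],d@[-np.sin(a),np.cos(a)], r.as_euler("xyz"))
wsnap("w5"); print(proj("w4",[.489,.1267,.015]))
im=cv2.imread("pics/w5.png"); hsv=cv2.cvtColor(im,cv2.COLOR_BGR2HSV)
m=((hsv[...,1]<50)&(hsv[...,2]>170)).astype(np.uint8)
n,l,st,c=cv2.connectedComponentsWithStats(m); k=1+np.argmax(st[1:,4]); x,y,w,h,_=st[k]; print(st[k])
for u in (x,x+w): q=onplane("w5",u,y+h/2,.03)[:2]-O; print(q@[np.cos(a),np.sin(a)],q@[-np.sin(a),np.cos(a)])
```

```text
[0.51765724 0.12158226 0.00825933] [-2.16550476  0.95349237  2.70826042] -0.12636874427937514 -0.0008875945180168112 [-3.14152215e+00  3.07047243e-05  1.42720626e+00]
[369.6186171  202.47752536]
[  362   222   278   105 13238]
-0.11078646083878205 0.0016238430561588326
-0.004862116195364026 0.002049308099551775
```

Emit:
move_arm --plan '[[[0,0.25,0,0,0,0,-1],[0,0.25,0,0,0,0,-1],[0,0.25,0,0,0,0,-1],[0,0.25,0,0,0,0,-1],[0,0.1,0,0,0,0,-1],[0,0.1,0,0,0,0,-1],[0,0.1,0,0,0,0,-1],[0,0.05,0,0,0,0,-1],[0,0.05,0,0,0,0,-1],[0,0,0,0,0,0,-1]]]'

```text
clock: 15.55
position: [0.545, 0.1176, 0.0083]
tool_rot: [3.141, -0.0, 1.427]
force: [0.1, 0.1, -0.1]
grip_width: 0.0002
finger_force: 0.1
```

Emit:
move_arm --plan '[[[0,0.03,0,0,0,0,-1],[0,0.03,0,0,0,0,-1],[0,0.03,0,0,0,0,-1],[0,0.03,0,0,0,0,-1],[0,0.03,0,0,0,0,-1],[0,0.03,0,0,0,0,-1],[0,0.03,0,0,0,0,-1],[0,0.03,0,0,0,0,-1],[0,0,0,0,0,0,-1],[0,0,0,0,0,0,-1]]]'

```text
clock: 16.55
position: [0.5472, 0.1173, 0.0082]
tool_rot: [-3.137, 0.001, 1.428]
force: [-18.5, 2.5, 15.8]
grip_width: -0.0001
finger_force: 9.2
```

Force rises to 18 N with the tool 96.5 mm short of the axis, which puts the loaf's end at −83 mm: home. Backing off and rising.

Emit:
move_arm --plan '[[[0,-0.1,0,0,0,0,-1],[0,-0.4,0,0,0,0,-1],[0,-0.5,0,0,0,0,-1],[0,0,-0.8,0,0,0,-1],[0,0,-1,0,0,0,-1],[0,0,-1,0,0,0,-1],[0,0,-1,0,0,0,-1],[0,0,-1,0,0,0,-1],[0,0,-1,0,0,0,-1],[0,0,-1,0,0,0,-1]]]'

```text
clock: 17.55
position: [0.5293, 0.1199, 0.145]
tool_rot: [3.141, -0.0, 1.427]
force: [0.1, 1.0, 0.1]
grip_width: 0.0001
finger_force: 0.0
```

Run:
```python
from h import *
p,r,s=now(); print(p,s["force"]); wsnap("w6")
O=np.array([.6428,.104]);a=np.radians(-8.4)
im=cv2.imread("pics/w6.png"); cv2.imwrite("pics/z3.png",cv2.resize(im,(800,500)))
plan([.6428,.104,.150],rot(81.6),10)
print(proj("w6",[*O,.11]))
for x,y,z in ((-.083,.023,.03),(-.083,-.023,.03),(.027,.05,.014),(.027,-.05,.014)):
    q=O+x*np.array([np.cos(a),np.sin(a)])+y*np.array([-np.sin(a),np.cos(a)]); print(x,y,proj("w6",[*q,z])*1.25)
```

```text
[0.52925611 0.1199213  0.14503526] [0.1357032  1.02168521 0.08599478]
row x10: [ 0.001  0.567 -0.01 ] [ 0.003 -0.002  0.003]
[534.07610671 227.06090784]
-0.083 0.023 [455.01229941 199.15521501]
-0.083 -0.023 [452.30827005 272.71129667]
0.027 0.05 [633.55122185 151.6744423 ]
0.027 -0.05 [611.99405264 303.55983127]
```

View pics/z3.png

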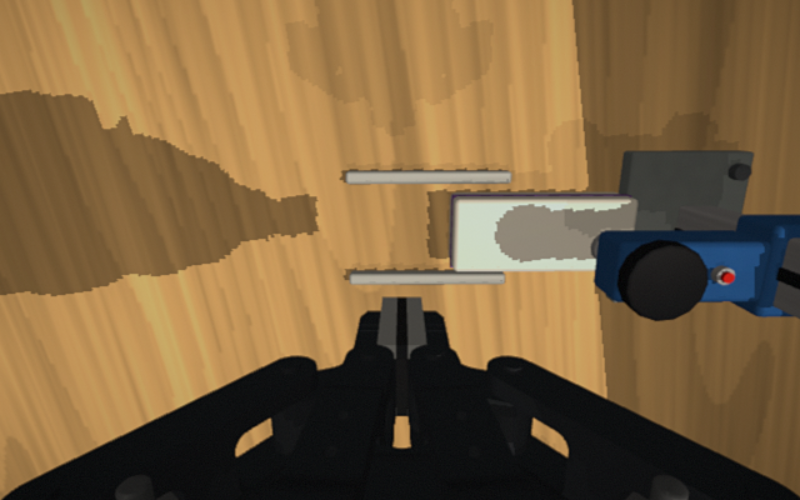

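Run:
```python
from h import *
np.set_printoptions(precision=4,suppress=True)
O=np.array([.6428,.104]);a=np.radians(-8.4);E=np.array([[np.cos(a),np.sin(a)],[-np.sin(a),np.cos(a)]])
def g(u,v,z): return E@(onplane("w6",u/1.25,v/1.25,z)[:2]-O)
print("soap corners",g(455,197,.03),g(453,271,.03),g(637,200,.03))
print("base corners",g(623,152,.014),g(752,152,.014))
print("rails",g(345,171,.01),g(509,171,.01),g(349,284,.01),g(503,284,.01))
print("pad",tri([ray("w2",329.5,52.5),ray("w6",530.4,224)]),tri([ray("w1",354.7,307.7),ray("w2",329.5,52.5),ray("w6",530.4,224),ray("top",304.6,175.8),ray("scene",307.6,231.4)]))
```

```text
soap corners [-0.0831  0.0243] [-0.0826 -0.0219] [0.0248 0.0229]
base corners [0.0206 0.0498] [0.0994 0.0501]
rails [-0.1502  0.0372] [-0.0473  0.0376] [-0.1498 -0.0382] [-0.0461 -0.0378]
pad (array([0.6429, 0.1044, 0.1064]), [np.float64(2.238430502338573e-05), np.float64(2.2384305023263447e-05)]) (array([0.6429, 0.1042, 0.1056]), [np.float64(0.0009392097347096406), np.float64(0.0003057748512724548), np.float64(0.00037634817416726815), np.float64(0.0011275134753228585), np.float64(0.00032266052971508566)])
```

Everything is consistent: the loaf is home, the rails and base are at their stated places, and the pad is at (0.643, 0.104). Moving above the pad and lowering to near contact.

Emit:
move_arm --plan '[[[0,0.57,0,0,0,0,-1],[0,0.57,0,0,0,0,-1],[0,0.57,0,0,0,0,-1],[0,0.57,0,0,0,0,-1],[0,0.57,0,0,0,0,-1],[0,0.57,0,0,0,0,-1],[0,0.57,0,0,0,0,-1],[0,0.57,0,0,0,0,-1],[0,0.57,0,0,0,0,-1],[0,0.57,0,0,0,0,-1]]]'

```text
clock: 18.6
position: [0.6436, 0.1032, 0.144]
tool_rot: [-3.141, 0.0, 1.427]
force: [0.1, 0.2, 0.8]
grip_width: -0.0001
finger_force: 0.0
```

Emit:
move_arm --plan '[[[0,0,0.2,0,0,0,-1],[0,0,0.2,0,0,0,-1],[0,0,0.2,0,0,0,-1],[0,0,0.2,0,0,0,-1],[0,0,0.2,0,0,0,-1],[0,0,0.2,0,0,0,-1],[0,0,0.1,0,0,0,-1],[0,0,0.1,0,0,0,-1],[0,0,0.1,0,0,0,-1],[0,0,0,0,0,0,-1]]]'

```text
clock: 19.6
position: [0.6426, 0.1035, 0.114]
tool_rot: [-3.141, 0.0, 1.427]
force: [0.0, 0.4, -0.1]
grip_width: -0.0001
finger_force: 0.0
```

Emit:
move_arm --plan '[[[0,0,0.05,0,0,0,-1],[0,0,0.05,0,0,0,-1],[0,0,0.05,0,0,0,-1],[0,0,0.05,0,0,0,-1],[0,0,0.05,0,0,0,-1],[0,0,0.05,0,0,0,-1],[0,0,0.05,0,0,0,-1],[0,0,0.05,0,0,0,-1],[0,0,0,0,0,0,-1],[0,0,0,0,0,0,-1]]]'

```text
clock: 20.6
position: [0.6427, 0.1035, 0.1061]
tool_rot: [-3.142, 0.0, 1.427]
force: [0.1, -0.0, 1.3]
grip_width: 0.0001
finger_force: 0.4
```

Emit:
move_arm --plan '[[[0,0,0.05,0,0,0,-1],[0,0,0.05,0,0,0,-1],[0,0,0.05,0,0,0,-1],[0,0,0.05,0,0,0,-1],[0,0,0.05,0,0,0,-1],[0,0,0,0,0,0,-1],[0,0,0,0,0,0,-1],[0,0,0,0,0,0,-1],[0,0,0,0,0,0,-1],[0,0,0,0,0,0,-1]]]'

```text
clock: 21.6
position: [0.6426, 0.1035, 0.1012]
tool_rot: [-3.141, 0.0, 1.427]
force: [0.1, 0.9, -0.6]
grip_width: -0.0001
finger_force: 0.0
```

Run:
```python
from h import *
p,r,s=now(); print(p,s["force"]); wsnap("w7")
from workcell import grab_frame
a=grab_frame("scene")["color"][210:280,250:350,::-1]
cv2.imwrite("pics/z4.png",np.hstack([cv2.imread("pics/w7.png")[:,200:540],cv2.resize(a,(460,322),interpolation=cv2.INTER_CUBIC)[:, :]] if 0 else [cv2.imread("pics/w7.png")[:322,200:540],cv2.resize(a,(460,322),interpolation=cv2.INTER_CUBIC)]))
```

```text
[0.64261688 0.10348169 0.10118436] [ 0.10311061  0.93569943 -0.61910362]
```

View pics/z4.png

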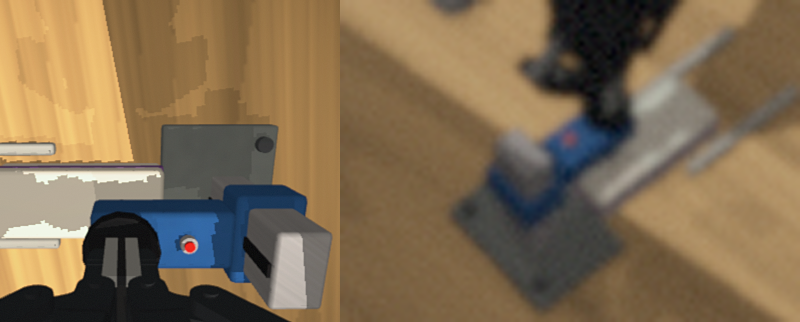

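The fingertips stand in the middle of the pad, at w7 crop (121,265). Continuing down, with the reading taken while moving.

Emit:
move_arm --plan '[[[0,0,0,0,0,0,-1],[0,0,0.05,0,0,0,-1],[0,0,0.05,0,0,0,-1],[0,0,0.05,0,0,0,-1],[0,0,0.05,0,0,0,-1],[0,0,0.05,0,0,0,-1],[0,0,0.05,0,0,0,-1],[0,0,0.05,0,0,0,-1],[0,0,0.05,0,0,0,-1],[0,0,0.05,0,0,0,-1]]]'

```text
clock: 22.7
position: [0.6427, 0.1035, 0.0922]
tool_rot: [3.141, 0.0, 1.427]
force: [-1.1, 0.5, 4.1]
grip_width: 0.0002
finger_force: 2.2
```

Run:
```python
from h import *
p,r,s=now(); print(p,s["force"],s["finger_force"]); wsnap("w8")
# head/pin geometry: pin pixel in w7 (red centroid) and w8
for n in ("w6","w7","w8"):
    h=cv2.cvtColor(cv2.imread(f"pics/{n}.png"),cv2.COLOR_BGR2HSV)
    m=((h[...,0]<8)|(h[...,0]>172))&(h[...,1]>170)&(h[...,2]>120)
    v,u=np.nonzero(m); print(n,len(u),u.mean(),v.mean(),np.load(f"pics/{n}.npz")["p"])
```

```text
[0.64273919 0.10348688 0.09218993] [-1.12587474  0.46374818  4.08995683] 2.2171905264258385
w6 58 582.5 221.86206896551724 [0.53880962 0.18633888 0.28788468]
w7 82 389.4756097560976 246.58536585365854 [0.65221817 0.16993491 0.24401371]
w8 83 389.26506024096386 246.84337349397592 [0.65229705 0.16993968 0.23502246]
```

Emit:
move_arm --plan '[[[0,0,0.05,0,0,0,-1],[0,0,0.05,0,0,0,-1],[0,0,0.05,0,0,0,-1],[0,0,0.05,0,0,0,-1],[0,0,0.05,0,0,0,-1],[0,0,0.05,0,0,0,-1],[0,0,0,0,0,0,-1],[0,0,0,0,0,0,-1],[0,0,0,0,0,0,-1],[0,0,0,0,0,0,-1]]]'

```text
clock: 23.75
position: [0.6427, 0.1035, 0.0862]
tool_rot: [3.142, -0.0, 1.427]
force: [0.9, -0.3, 3.2]
grip_width: 0.0001
finger_force: 1.2
```

```bash
cat > pin.py <<'E'
from h import *
import sys
n=sys.argv[1]; p,r,s=now(); print(p,s["force"]); wsnap(n)
h=cv2.cvtColor(cv2.imread(f"pics/{n}.png"),cv2.COLOR_BGR2HSV)
m=((h[...,0]<8)|(h[...,0]>172))&(h[...,1]>170)&(h[...,2]>120)
v,u=np.nonzero(m); uv=np.array([u.mean(),v.mean()]); print(uv)
# pin relaxed at camera-relative pixel (389.3,246.8) while pressed; axis point from w6+w7-type geometry
d=np.load(f"pics/{n}.npz"); 
for f in (0,.003,.006,.009):   # expected pixel if pin rose f, pin height = pad top - 10 mm + ~4 mm
    P=onplane("w8",389.3,246.8,.0922-.007); P=P+(d["p"]-np.load("pics/w8.npz")["p"]); P[2]+=f; print(f,proj(n,P))
E
python3 pin.py w9
```

```text
[0.64271528 0.10353369 0.08619342] [ 0.87343137 -0.28994411  3.23440093]
[391.05434783 250.35869565]
0 [389.32670412 246.81526566]
0.003 [390.56572401 249.51233957]
0.006 [391.85061555 252.30926597]
0.009 [393.18397422 255.21169466]
```

Emit:
move_arm --plan '[[[0,0,0.05,0,0,0,-1],[0,0,0.05,0,0,0,-1],[0,0,0,0,0,0,-1],[0,0,0,0,0,0,-1],[0,0,0,0,0,0,-1],[0,0,0,0,0,0,-1],[0,0,0,0,0,0,-1],[0,0,0,0,0,0,-1],[0,0,0,0,0,0,-1],[0,0,0,0,0,0,-1]]]'

```text
clock: 24.8
position: [0.6427, 0.1035, 0.0843]
tool_rot: [3.142, -0.0, 1.427]
force: [1.3, 0.7, 4.5]
grip_width: -0.0
finger_force: 2.5
```

```bash
python3 pin.py w10
```

```text
[0.64273427 0.10349847 0.08428589] [1.27846116 0.72300229 4.48515341]
[392.04081633 252.15306122]
0 [389.32444097 246.81327573]
0.003 [390.563695   249.51023759]
0.006 [391.84882942 252.30704794]
0.009 [393.18244018 255.20935633]
```

Emit:
move_arm --plan '[[[0,0,-0.05,0,0,0,-1],[0,0,-0.1,0,0,0,-1],[0,0,-0.3,0,0,0,-1],[0,0,-0.6,0,0,0,-1],[0,0,-1,0,0,0,-1],[0,-0.5,-1,0,0,0,-1],[0,-0.5,-0.5,0,0,0,-1],[0,-1,0,0,0,0,-1],[0,-1,0,0,0,0,-1],[0,0,0,0,0,0,-1]]]'

```text
clock: 25.85
position: [0.581, 0.1128, 0.1558]
tool_rot: [-3.14, -0.0, 1.428]
force: [0.5, -0.7, -0.3]
grip_width: -0.0
finger_force: 0.0
```

Run:
```python
from h import *
p,r,s=now(); print(p,s["clock"]); wsnap("w11")
from workcell import grab_frame
a=grab_frame("scene")["color"][150:330,200:500,::-1]; b=grab_frame("top")["color"][140:250,270:390,::-1]
o=np.zeros((500,800,3),np.uint8); o[:240,:400]=cv2.resize(a,(400,240));o[:366,400:]=cv2.resize(b,(400,366)); o[245:495,:400]=cv2.resize(cv2.imread("pics/w11.png"),(400,250)); cv2.imwrite("pics/z5.png",o)
h=cv2.cvtColor(cv2.imread("pics/w11.png"),cv2.COLOR_BGR2HSV); m=((h[...,0]<8)|(h[...,0]>172))&(h[...,1]>170)&(h[...,2]>120); v,u=np.nonzero(m); print(u.mean(),v.mean())
d=np.load("pics/w10.npz")["p"]; h=cv2.cvtColor(cv2.imread("pics/w10.png"),cv2.COLOR_BGR2HSV); m=((h[...,0]<8)|(h[...,0]>172))&(h[...,1]>170)&(h[...,2]>120); v,u=np.nonzero(m)
print(tri([ray("w10",u.mean(),v.mean())]+[ray("w11",*[x.mean() for x in np.nonzero(((lambda h:((h[...,0]<8)|(h[...,0]>172))&(h[...,1]>170)&(h[...,2]>120))(cv2.cvtColor(cv2.imread("pics/w11.png"),cv2.COLOR_BGR2HSV))))[::-1]])]))
```

```text
[0.58103569 0.11282453 0.15575889] 25.85
467.3265306122449 206.3877551020408
(array([0.67436057, 0.09951673, 0.081688  ]), [np.float64(2.262399547034162e-06), np.float64(2.2623995472231075e-06)])
```

View pics/z5.png

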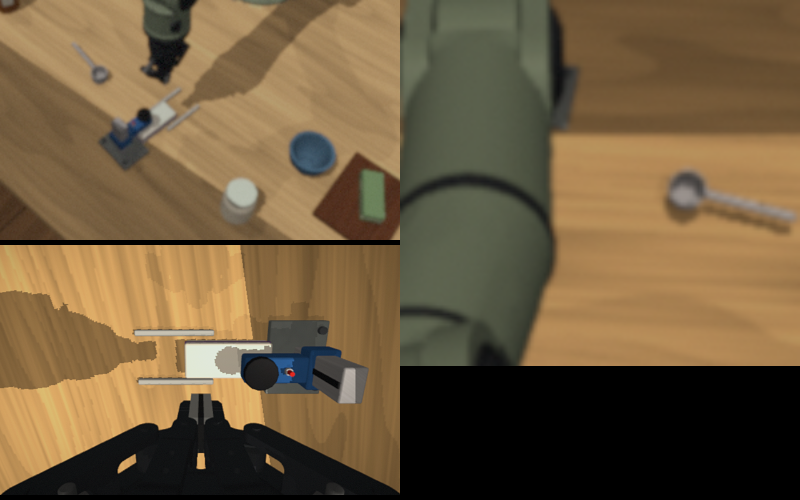

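The loaf is home and the head stayed where it was pressed, with the pin up about 6 mm. The scoop stands flat at top crop (687,190), and the arm is clear. Handing in.

```bash
python3 -c "
from workcell import job_done
print(job_done())"
```

```text
the job is handed in; nothing more can be done
None
```

Job handed in at about 26 s, with no verdict returned: the scoop stands flat and well clear of the gauge, the loaf is home against the base, the foot is on it with its spring taken up by about 6 mm, and no other item was touched.

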